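# Retrieve the model car's wheel from under the desk riser

## Robot

A 6-joint arm with a two-finger parallel gripper is mounted at the origin on the work surface. World frame = base frame: x ahead of the robot, y to its left, z up, the work surface at z = 0. Lengths are in mm, angles in rad, forces in N, time in s.
With the tool pointing down it reaches from about 425 to 950 mm from the base axis. Payload 14.7 kg.
Tool frame: the origin (TCP) lies at the very end of the fingers, on their centre line; the grasp point (between the pads) lies 19 mm behind it (arm.tcp_to_grasp is the z of the grasp point in the tool frame, in mm); z points along the fingers, y is the line along which they close (so a half turn about z gives the same grasp; the last joint's range is limited). The gripper opens to 85 mm and grips with 20 to 120 N. Pads are 22 mm wide; open, the fingers measure 114 mm over their backs; the gripper's body (76 mm by 85 mm) begins 54 mm behind the grasp point. The pads swing forward as they close: fully open they stand 13 mm farther back than shut.
Start: joints at [-1.322, 0.48, 1.596, -0, 1.065, -0.047], TCP at [189.495, -621.759, 231.297] pointing down, gripper open.
Joint ranges: [-2.75, 2.75], [-0.82, 2.05], [0.23, 2.67], [-1.56, 4.7], [0.09, 2.69], [-2.92, 2.92]. Speed limits (rad/s): [1.89, 1.89, 2.39, 3.01, 3.01, 3.01].

## Interface

Orientations are given as a unit quaternion [x, y, z, w].
In Python, from rig import arm, eyes, models gives the robot as it stands. The module is installed in compiled form; this text tells all that it offers.
- The arm moves only by the tool carry_out, never from a script. Its arguments are lists of equal length, an entry for each row: "linear": the shift along the tool's x, y, z normalised to -1 to 1, where 1 is 0.03 m, a list of three; "rotation": the turn, a rotation vector about the tool's x, y, z normalised to -1 to 1, where 1 is 5 degrees, a list of three. In form: {"linear": [[x, y, z], ...], "rotation": [[rx, ry, rz], ...]}. A call has 1 to 8 rows; each row shifts and turns the commanded pose from where the row before left it, along the tool's axes as they then stand; what a row does not reach is not made up. A row lasts 1/12 s, in which the tool goes at most 41.7 mm and 7.16 degrees, less where a joint would pass 70% of its speed; a pose out of reach is approached as far as the arm can. A call with a number of a shift or a turn outside -1 to 1 is refused whole. A call with a gripper value outside its range is refused whole. "fingers" is the opening, from -1 (shut) to 1 (fully open), set as the call begins (left out, the last holds). The fingers move at their own pace and stop on an object; the grip force is fixed at half the most. Time passes only in rows, so rows that do not move let the fingers close. It gives the time, the measured TCP pose, the force, the opening and the grip force at its end, in the units of the state.
- arm.read_state(): the state, without advancing time (a new reading comes with each control period).
- eyes.snapshot(name): name is "scene" or "top" or "wrist"; returns a dict with "pixels" (420x560x3 uint8, red, green, blue), "K" (3x3 intrinsics, pixels), "rvec" (rotation vector, rad) and "tvec" (3), from world to camera coordinates, as OpenCV has them. Camera axes: x right, y down, z forward; pixel columns grow to the right and rows downward; lengths in mm; the calibration is good to about 2 mm. The wrist camera is an equidistant fisheye: a pixel r from the principal point sees the ray r / f radians off the axis. A picture is of the moment at which its call begins. There is no depth.
- arm.close_job(): hands the job in; it is judged then, once.
Trained networks look in a picture, given as the dict that the camera call returned (one of the last four; its "shot" number tells which), for a name from the list of things; names that differ only in an ending like _2 or _b are one class to them, and where a whole thing is asked for, a point or a joint stands for the part that bears it (a point fixed in the world has none). Each returns a list of dicts, best first, with "conf" (0 to 1); they miss things now and then, are a little off and sometimes report something else, mostly with a low value. They report only what shows in the picture. A call takes as long as a camera call. They do not tell look-alikes from the thing itself.
- models.trace(thing, picture): "pixels" (420x560 bool, what is visible of it) and "bbox" ([left, top, right, bottom] in pixels, round what is visible of it).
The state is a dict: "t": time; "joint_positions": joint angles; "joint_velocities": joint speeds; "joint_efforts": joint torques, N m; "tool_pos": TCP position; "ee_rot": TCP orientation; "ft_force": force on the tool from outside, world axes, zero at the start; "wrist_torque": the same for the moment, N m; "opening": opening from 0.0 (shut) to 1.0 (fully open); "grip_force": force on a finger pad.
Only numpy, scipy, OpenCV 4.12 (cv2) and the standard library are available. Lean on these libraries where they do the work, as an engineer would, in place of code of your own. Each camera call takes 0.05 s, during which the arm holds its last target. There are 200 camera calls.

## Task

A wheel from the model car has rolled under the low wire riser. Take the flat hooked probe by its wooden handle, reach in from the riser's front (the side facing the robot), hook the wheel and drag it out until it lies clear in front of the riser, at least a finger's width from its edge; then set the probe down flat on the table and let go. Use the probe, do not touch the wheel with the gripper, and leave the block battery that is also under the riser where it is.

Things in the scene. Friction and masses are not known exactly. Their poses are not given: they have to be found in the camera images.
- probe: Probe, 140 g, standing flat. Origin: underside below the handle; z up. Upright wooden handle 36 (x) x 24 (y) mm, 8 to 64 mm high (grip across the 24 mm, 45 mm up), on an aluminium foot 45 x 44 x 8 mm. A bar 12 mm wide, 8 mm high runs to +x; at its end a hook bar, 14 mm high, x 150 to 162 mm, reaches to the +y side only (y -6 to +50 mm).
- probe_hook (a point): Middle of the probe's hook on its inner (pulling) face, which looks back to the handle: x 150, y 25, z 7 mm in the probe's frame.
- wheel: Black rubber toy car wheel with silver hub, round, 34 mm in diameter, 16 mm thick, lying flat under the riser's front part. Origin: centre of its underside. About 30 g.
- battery: Black and copper block battery, 45 mm (x) x 26 mm (y) x 17 mm high, lying flat under the riser beside the wheel, to its left or right, centres about 140 to 180 mm apart; must stay where it is. Origin: centre of its underside.
- riser: Fixed dark wire shelf. Origin: on the table under its centre; x points away from the robot, front edge at x = -100 mm; 200 mm deep (x), 408 mm long (y), 60 mm free below, 70 mm high; open in front and behind, 8 mm legs at the corners (x +-96, y +-200 mm). Wires along x every 40 mm: one sees through from above. A loose nut lies in its back half, over 60 mm behind the wheel.
Mind the look-alikes: they are no part of the job. Of the things that look like the probe, the middle-sized one is meant.

How it is judged:
By the outcome, as a careful person would: the job done as asked, in the order asked, and still so for the second after the job is handed in, with the robot touching nothing.
It also fails if it takes over 45 s, if anything falls off the work surface, if the arm or the gripper's body presses on something with over 40 N, if the wrist force passes 120 N, or if a joint passes its speed limit or range.

## Working session

There is one attempt and no reset: what is moved stays moved. The work goes in short steps, Python scripts to look and compute and a tool call to move; the robot and the scene stay as the last step left them, time stands still between calls to the robot, and variables do not carry over. Pictures are saved under pics/ and viewed, at most 10 in all, crops included, and the job is handed in when it is done.

Besides the shell and the picture viewer there is one more tool, called as a command line: name --argument value ..., lists and objects as JSON in quotes. carry_out: Moves the arm, as the interface text tells. Scaled input: -1 to 1 covers 0.03 m each way for a shift and 5 degrees each way for a turn. Its arguments: {"type":"object","properties":{"linear":{"type":"array","items":{"type":"array","items":{"type":"number"}}},"rotation":{"type":"array","items":{"type":"array","items":{"type":"number"}}},"fingers":{"type":"number"}},"required":["linear","rotation"]}

```bash
mkdir -p pics
cat > h.py <<'E'
import numpy as np,cv2
from rig import arm,eyes,models
def proj(s,P):
    return cv2.projectPoints(np.array(P,float).reshape(-1,1,3),np.array(s['rvec'],float),np.array(s['tvec'],float),np.array(s['K'],float),None)[0].reshape(-1,2)
def unproj(s,uv,z):
    R=cv2.Rodrigues(np.array(s['rvec'],float))[0];t=np.array(s['tvec'],float).ravel()
    uv=np.array(uv,float).reshape(-1,2)
    d=np.c_[uv,np.ones(len(uv))]@np.linalg.inv(np.array(s['K'],float)).T@R
    c=-R.T@t
    return c+d*((z-c[2])/d[:,2])[:,None]
def save(s,n,f=1):
    cv2.imwrite('pics/'+n,cv2.resize(s['pixels'][:,:,::-1],None,fx=f,fy=f,interpolation=cv2.INTER_CUBIC))
E
python3 - <<'E'
from h import *
s=eyes.snapshot('top');save(s,'top.png',1.4)
for n,z in(('probe',8),('wheel',16),('battery',17),('riser',70)):
    for d in models.trace(n,s):
        m=d['pixels'];v,u=np.nonzero(m);print(n,round(d['conf'],2),d['bbox'],unproj(s,[u.mean(),v.mean()],z).round().tolist())
st=arm.read_state();print(st['t'],st['tool_pos'],st['ee_rot'])
s=eyes.snapshot('scene');save(s,'scene.png',1.4)
E
```

```text
probe 0.86 [314.5, 190.0, 383.6, 254.6] [[531.0, -214.0, 8.0]]
probe 0.58 [294.7, 292.9, 409.9, 420.0] [[305.0, -244.0, 8.0]]
wheel 0.76 [216.9, 130.1, 234.3, 145.8] [[680.0, 8.0, 16.0]]
battery 0.63 [124.1, 110.9, 145.7, 133.7] [[700.0, 172.0, 17.0]]
riser 0.66 [64.8, 32.6, 311.2, 177.1] [[749.0, 66.0, 70.0]]
0.25 [ 189.46098472 -621.58238003  231.00584351] [ 9.89081329e-01  1.47370435e-01 -3.38095108e-05 -2.78196058e-04]
```

View pics/top.png

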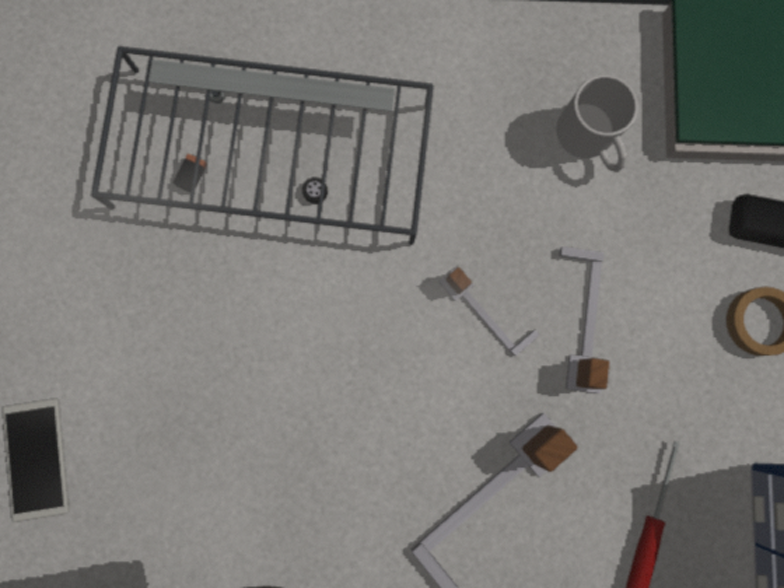

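View pics/scene.png

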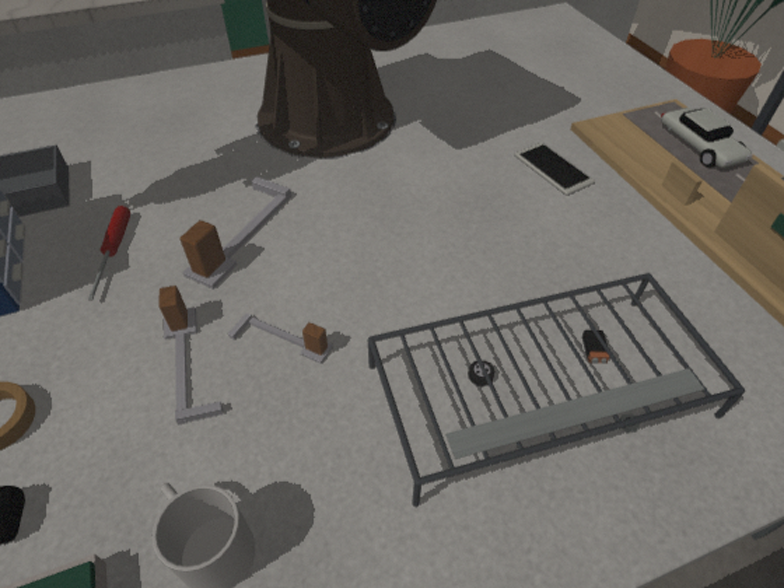

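The middle-sized probe has its handle at (592,372), with its hook end at (562–600,252). It is already pointing away from the robot. The wheel is at (315,190), the battery at (190,173), and the riser's corners are at (122,49), (432,87), (412,233) and (97,193). Next I'll fit the poses.

```bash
cat >> h.py <<'E'
from scipy.optimize import minimize
def box(x0,x1,y0,y1,z0,z1): return np.array([[x,y,z] for x in(x0,x1) for y in(y0,y1) for z in(z0,z1)],float)
B=[box(-18,18,-12,12,8,64),box(-22.5,22.5,-22,22,0,8),box(20,156,-6,6,0,8),box(150,162,-6,50,0,14)]
def T(P,p,z=0):
    c,s=np.cos(p[2]),np.sin(p[2]);return P@np.array([[c,s,0],[-s,c,0],[0,0,1]])+[p[0],p[1],z]
def sil(s,p,z=0):
    m=np.zeros((1260,1680),np.uint8)
    for b in B: cv2.fillConvexPoly(m,cv2.convexHull(((proj(s,T(b,p,z))+.5)*3-.5).round().astype(np.int32)),1)
    return cv2.resize(m.astype(np.float32),(560,420),interpolation=cv2.INTER_AREA)
def fit(s,m,p0,z=0):
    f=lambda q:np.abs(sil(s,[q[0],q[1],q[2]/100],z)-m).sum()
    r=minimize(f,[p0[0],p0[1],p0[2]*100],method='Nelder-Mead',options=dict(initial_simplex=np.array([p0[0],p0[1],p0[2]*100])+np.array([[0,0,0],[10,0,0],[0,10,0],[0,0,12.]])))
    return np.r_[r.x[:2],r.x[2]/100],r.fun
E
python3 - <<'E'
from h import *
s=eyes.snapshot('top')
c=unproj(s,np.array([[122,49],[432,87],[412,233],[97,193]])/1.4,68);print('riser',c.round(),c.mean(0).round())
print('edges',np.linalg.norm(c-np.roll(c,-1,0),axis=1).round(), 'yaw',np.arctan2(*(c[0]+c[1]-c[2]-c[3])[1::-1]), 'yaw2',np.arctan2(*(c[3]+c[0]-c[1]-c[2])[1::-1])-np.pi/2)
h=unproj(s,np.array([592,372])/1.4,40)[0]; k=unproj(s,np.array([598,256])/1.4,8)[0]
p0=[h[0],h[1],np.arctan2(k[1]-h[1],k[0]-h[0])];print('p0',p0)
for n in('top','scene'):
    s=eyes.snapshot(n)
    t=[d for d in models.trace('probe',s)]
    si=sil(s,p0)>.5
    t.sort(key=lambda d:-(d['pixels']&si).sum())
    print(n,[(d['bbox'],(d['pixels']&si).sum()) for d in t],fit(s,t[0]['pixels'].astype(float),p0),t[0]['pixels'].sum())
    for w,z in(('wheel',12),('battery',12)):
        for d in models.trace(w,s):
            v,u=np.nonzero(d['pixels']);print(w,d['conf'],unproj(s,[(u.min()+u.max())/2,(v.min()+v.max())/2],z).round(1))
E
```

```text
riser [[ 842.  251.   68.]
 [ 804. -145.   68.]
 [ 614. -123.   68.]
 [ 653.  268.   68.]] [728.  63.  68.]
edges [398. 192. 393. 190.] yaw -0.10100894909818707 yaw2 -0.0976953042738149
p0 [np.float64(448.67896466542163), np.float64(-353.38829987431035), np.float64(-0.1288815048233543)]
top [([400.4, 177.9, 436.5, 280.2], np.int64(1464)), ([295.2, 292.3, 411.2, 420.0], np.int64(0)), ([316.6, 189.2, 384.4, 251.2], np.int64(0))] (array([ 4.47413859e+02, -3.53361665e+02, -1.12153784e-01]), np.float64(109.22222177684307)) 1565
wheel 0.57 [[680.7   6.4  12. ]]
wheel 0.56 [[ 518.4 -351.3   12. ]]
battery 0.83 [[699.6 172.4  12. ]]
scene [([114.7, 203.0, 157.5, 302.2], np.int64(1419)), ([164.2, 225.0, 237.9, 257.3], np.int64(0)), ([128.8, 128.4, 205.5, 206.8], np.int64(0))] (array([ 4.47834819e+02, -3.54764142e+02, -1.06973894e-01]), np.float64(164.22222385555506)) 1431
wheel 0.49 [[684.8   4.2  12. ]]
battery 0.65 [[703.  169.6  12. ]]
```

carry_out --linear '[[0,0,0],[0,0,0],[0,0,0],[0,0,0],[0,0,0]]' --rotation '[[0,0,0.93],[0,0,0.93],[0,0,0.93],[0,0,0.93],[0,0,0.93]]' --fingers 1

```text
t: 1.17
tool_pos: [189.5, -621.8, 231.3]
ee_rot: [0.998, -0.057, 0.0, 0.0]
ft_force: [-0.6, 1.2, 0.1]
opening: 1.003
grip_force: 0.0
```

carry_out --linear '[[0.6,-0.8,0],[0.6,-0.8,0],[0.6,-0.8,0],[0.6,-0.8,0],[0.6,-0.8,0],[0.6,-0.8,0]]' --rotation '[[0,0,0],[0,0,0],[0,0,0],[0,0,0],[0,0,0],[0,0,0]]'

```text
t: 1.67
tool_pos: [313.4, -489.4, 231.4]
ee_rot: [0.998, -0.055, 0.0, 0.0]
ft_force: [0.8, 0.1, -0.5]
opening: 1.001
grip_force: 0.0
```

carry_out --linear '[[0.6,-0.8,0.6],[0.6,-0.8,0.6],[0.6,-0.8,0.6],[0.6,-0.8,0.6],[0.6,-0.8,0.6],[0.6,-0.8,0.6],[0,0,0],[0,0,0]]' --rotation '[[0,0,0],[0,0,0],[0,0,0],[0,0,0],[0,0,0],[0,0,0],[0,0,0],[0,0,0]]'

```text
t: 2.33
tool_pos: [436.3, -357.7, 122.4]
ee_rot: [0.999, -0.054, -0.001, -0.001]
ft_force: [0.4, -0.0, 0.7]
opening: 1.003
grip_force: 0.0
```

```bash
cat >> h.py <<'E'
from scipy.spatial.transform import Rotation as Ro
def go(target,yaw):
    st=arm.read_state();R=Ro.from_quat(st['ee_rot']).as_matrix();p=np.array(st['tool_pos'])
    print('t',round(st['t'],2),'pos',p.round(1),'toolx yaw',np.arctan2(R[1,0],R[0,0]).round(4),'z',R[:,2].round(3),'F',np.round(st['ft_force'],1),'op',st['opening'],'gf',st['grip_force'],'q',np.round(st['joint_positions'],2))
    print('units now',(R.T@(np.array(target)-p)/30).round(3),'rz units',round(-np.degrees(yaw-np.arctan2(R[1,0],R[0,0]))/5,3))
E
python3 -c "
from h import *
go([447.6,-354,26],-.11)"
```

```text
t 2.33 pos [ 436.3 -357.7  122.4] toolx yaw -0.1073 z [-0.001  0.001 -1.   ] F [ 0.4 -0.   0.7] op 1.0026159463695594 gf 0.0 q [-0.74  0.5   1.9   0.    0.75  0.94]
units now [ 0.368 -0.159  3.212] rz units 0.031
```

carry_out --linear '[[0.37,-0.16,0],[0,0,0.8],[0,0,0.8],[0,0,0.8],[0,0,0.5],[0,0,0.3],[0,0,0]]' --rotation '[[0,0,0.03],[0,0,0],[0,0,0],[0,0,0],[0,0,0],[0,0,0],[0,0,0]]'

```text
t: 2.92
tool_pos: [446.9, -356.0, 26.3]
ee_rot: [0.998, -0.057, -0.001, -0.0]
ft_force: [-0.7, -0.6, -0.1]
opening: 0.995
grip_force: 0.0
```

carry_out --linear '[[0,0,0],[0,0,0],[0,0,0],[0,0,0],[0,0,0],[0,0,0],[0,0,0],[0,0,0]]' --rotation '[[0,0,0],[0,0,0],[0,0,0],[0,0,0],[0,0,0],[0,0,0],[0,0,0],[0,0,0]]' --fingers -1

```text
t: 3.58
tool_pos: [447.7, -356.0, 28.1]
ee_rot: [0.998, -0.056, 0.0, 0.0]
ft_force: [-1.9, 0.3, 8.6]
opening: 0.273
grip_force: 59.4
```

carry_out --linear '[[0,0,0],[0,0,0],[0,0,-0.3],[0,0,-0.5],[0,0,0],[0,0,0]]' --rotation '[[0,0,0],[0,0,0],[0,0,0],[0,0,0],[0,0,0],[0,0,0]]'

```text
t: 4.08
tool_pos: [447.9, -356.1, 52.2]
ee_rot: [0.998, -0.056, 0.001, 0.001]
ft_force: [-0.4, 0.1, -2.4]
opening: 0.269
grip_force: 58.9
```

Run:
```python
from h import *
go([447.6,-354,50],-.11)
s=eyes.snapshot('top');save(s,'top2.png')
i=s['pixels'][150:320,330:480,::-1];cv2.imwrite('pics/a.png',cv2.resize(i,None,fx=3,fy=3))
s=eyes.snapshot('scene')
i=s['pixels'][150:330,60:260,::-1];cv2.imwrite('pics/b.png',cv2.resize(i,None,fx=3,fy=3))
a,b=cv2.imread('pics/a.png'),cv2.imread('pics/b.png')
a=cv2.resize(a,(340,386));b=cv2.resize(b,(429,386));cv2.imwrite('pics/grasp.png',np.hstack([a,b]))
```

```text
t 4.08 pos [ 447.9 -356.1   52.2] toolx yaw -0.1125 z [ 0.001 -0.001 -1.   ] F [-0.4  0.1 -2.4] op 0.26928655143879027 gf 58.91621947288513 q [-0.72  0.61  1.92 -0.    0.61  0.96]
units now [-0.017 -0.068  0.073] rz units -0.029
```

View pics/grasp.png

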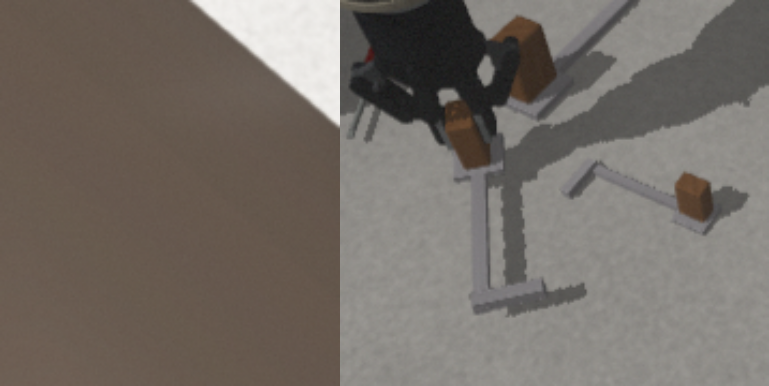

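The probe is held level in the grip. Its hook end is at about (475–545,295) in the crop and it is clear of the table. I'll lift it higher over the look-alikes and carry it to the front of the riser.

carry_out --linear '[[0,0,-0.85],[0,0,-0.85],[0,0,-0.85],[0,0,-0.85],[-0.06,-0.5,0],[-0.12,-1,0],[-0.12,-1,0],[-0.12,-1,0]]' --rotation '[[0,0,0],[0,0,0],[0,0,0],[0,0,0],[0,0,0],[0,0,0],[0,0,0],[0,0,0]]'

```text
t: 4.85
tool_pos: [445.8, -248.4, 152.4]
ee_rot: [0.998, -0.057, -0.001, -0.0]
ft_force: [0.9, -0.3, -1.9]
opening: 0.275
grip_force: 59.3
```

carry_out --linear '[[-0.12,-1,0],[-0.12,-1,0],[-0.12,-1,0],[-0.12,-1,0],[-0.12,-1,0],[-0.12,-1,0],[-0.12,-1,0],[-0.12,-1,0]]' --rotation '[[0,0,0],[0,0,0],[0,0,0],[0,0,0],[0,0,0],[0,0,0],[0,0,0],[0,0,0]]'

```text
t: 5.52
tool_pos: [444.0, -6.5, 152.5]
ee_rot: [0.998, -0.056, -0.001, -0.0]
ft_force: [0.4, -0.1, -1.0]
opening: 0.273
grip_force: 59.3
```

carry_out --linear '[[-0.06,-0.5,0],[0,0,0],[0,0,0]]' --rotation '[[0,0,0],[0,0,0],[0,0,0]]'

```text
t: 5.77
tool_pos: [444.2, 7.8, 152.6]
ee_rot: [0.998, -0.055, -0.001, 0.0]
ft_force: [0.2, -0.3, -1.1]
opening: 0.275
grip_force: 59.4
```

Run:
```python
from h import *
go([445.6,6.4,52],-.11)
```

```text
t 5.77 pos [444.2   7.8 152.6] toolx yaw -0.1104 z [-0.001  0.    -1.   ] F [ 0.2 -0.3 -1.1] op 0.27458709176220625 gf 59.40501272678375 q [-0.05  0.31  2.13 -0.    0.7   1.63]
units now [0.055 0.041 3.354] rz units -0.005
```

carry_out --linear '[[0,0,0.8],[0,0,0.8],[0,0,0.8],[0,0,0.7],[0,0,0.2],[0,0,0]]' --rotation '[[0,0,0],[0,0,0],[0,0,0],[0,0,0],[0,0,0],[0,0,0]]'

```text
t: 6.27
tool_pos: [443.6, 6.3, 52.9]
ee_rot: [0.998, -0.057, -0.002, 0.0]
ft_force: [-0.0, -0.4, -2.0]
opening: 0.273
grip_force: 59.4
```

Run:
```python
from h import *
go([557,-5.9,52],-.11)
st=arm.read_state();p=st['tool_pos'];q=[p[0],p[1],-.11]
s=eyes.snapshot('scene')
im=cv2.resize(s['pixels'][:,:,::-1],None,fx=3,fy=3,interpolation=cv2.INTER_CUBIC)
for b in B:
    h=cv2.convexHull(((proj(s,T(b,q,p[2]-28))+.5)*3-.5).round().astype(np.int32));cv2.polylines(im,[h],True,(0,255,0),1)
r=[728,63,-.1]
for z in(60,70):cv2.polylines(im,[((proj(s,T(np.array([[-100,-204,z],[100,-204,z],[100,204,z],[-100,204,z.__float__()]]),r))+.5)*3-.5).round().astype(np.int32)],True,(0,0,255),1)
a=np.linspace(0,6.28,40)
for z in(0,16):cv2.polylines(im,[((proj(s,np.c_[682+17*np.cos(a),5.5+17*np.sin(a),0*a+z])+.5)*3-.5).round().astype(np.int32)],True,(255,255,0),1)
cv2.imwrite('pics/pre.png',im[480:1080,540:1340])
```

```text
t 6.27 pos [443.6   6.3  52.9] toolx yaw -0.1135 z [-0.004  0.    -1.   ] F [-0.  -0.4 -2. ] op 0.272923638679711 gf 59.35743570327759 q [-0.05  0.5   2.21 -0.    0.44  1.63]
units now [ 3.803 -0.023  0.015] rz units -0.04
```

View pics/pre.png

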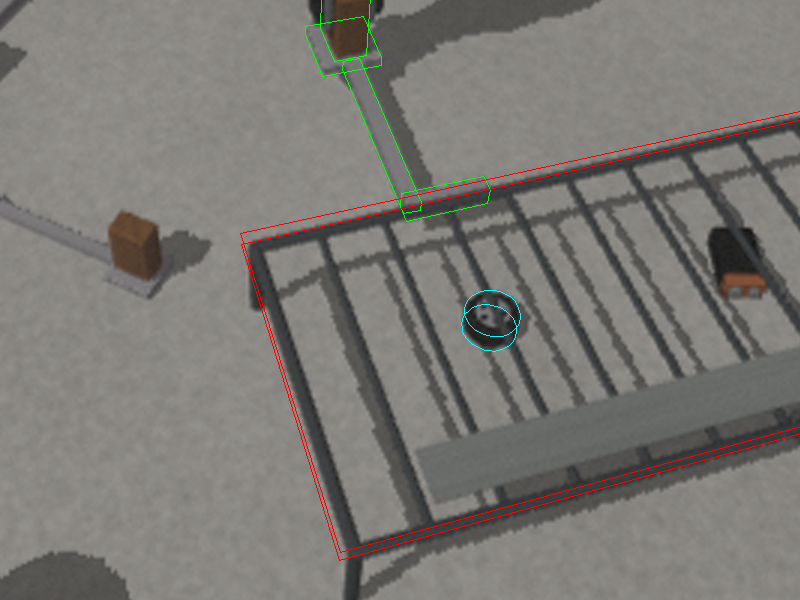

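The probe overlay (green) matches the picture. The hook is at the riser's front edge at (400–490,200), and the wheel at (490,315) is within a few mm of its outline. I'll go in over the wheel.

carry_out --linear '[[0.3,0,0],[0.5,0,0],[0.5,0,0],[0.5,0,0],[0.5,0,0],[0.5,0,0],[0.5,0,0],[0.5,0,0]]' --rotation '[[0,0,0],[0,0,0],[0,0,0],[0,0,0],[0,0,0],[0,0,0],[0,0,0],[0,0,0]]'

```text
t: 6.98
tool_pos: [560.5, -6.3, 56.1]
ee_rot: [0.998, -0.056, 0.001, 0.0]
ft_force: [-0.2, -0.5, -0.7]
opening: 0.274
grip_force: 59.4
```

carry_out --linear '[[0,0,0],[0,0,0]]' --rotation '[[0,0,0],[0,0,0]]'

```text
t: 7.15
tool_pos: [559.8, -6.2, 55.6]
ee_rot: [0.998, -0.056, 0.001, 0.0]
ft_force: [-0.1, 0.6, -1.4]
opening: 0.271
grip_force: 59.4
```

Run:
```python
from h import *
go([557,-5.9,29],-.11)
s=eyes.snapshot('scene')
im=cv2.resize(s['pixels'][:,:,::-1],None,fx=3,fy=3,interpolation=cv2.INTER_CUBIC)
st=arm.read_state();p=st['tool_pos'];q=[p[0],p[1],-.113]
h=cv2.convexHull(((proj(s,T(B[3],q,p[2]-28))+.5)*3-.5).round().astype(np.int32));cv2.polylines(im,[h],True,(0,255,0),1)
cv2.imwrite('pics/over.png',im[480:1080,540:1340])
```

```text
t 7.15 pos [559.8  -6.2  55.6] toolx yaw -0.1128 z [ 0.003 -0.    -1.   ] F [-0.1  0.6 -1.4] op 0.2705088854426122 gf 59.35109317302704 q [-0.07  0.59  1.95  0.    0.6   1.62]
units now [-0.096  0.001  0.885] rz units -0.033
```

View pics/over.png

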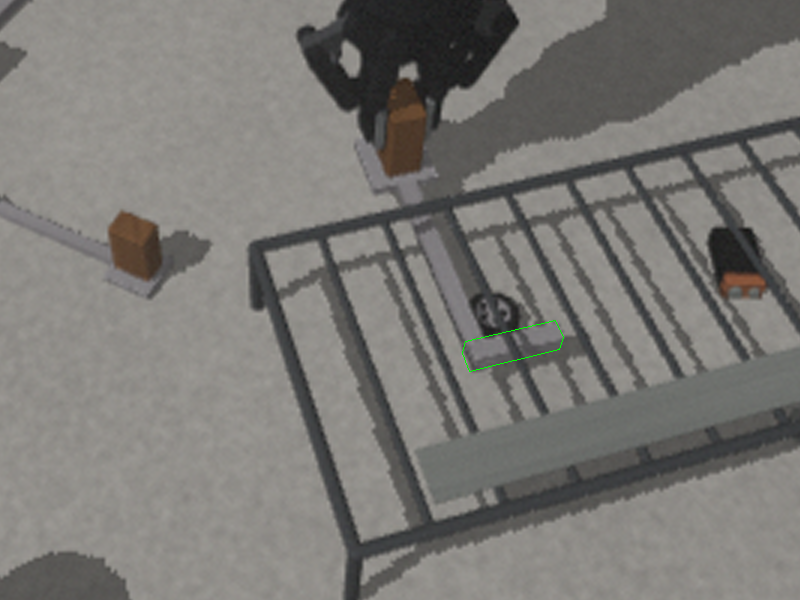

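The hook is behind the wheel at (496,312) and the bar is just right of it, with about 3 mm of gap. I'll shift 4 mm right, lower, then drag.

carry_out --linear '[[0,0.13,0],[0,0,0],[0,0,0.3],[0,0,0.3],[0,0,0.25],[0,0,0]]' --rotation '[[0,0,0],[0,0,0],[0,0,0],[0,0,0],[0,0,0],[0,0,0]]'

```text
t: 7.7
tool_pos: [557.2, -9.7, 27.4]
ee_rot: [0.998, -0.056, -0.001, 0.0]
ft_force: [-0.2, 0.5, -0.8]
opening: 0.275
grip_force: 61.7
```

Run:
```python
from h import *
go([432,5,29],-.11)
s=eyes.snapshot('scene')
im=cv2.resize(s['pixels'][:,:,::-1],None,fx=3,fy=3,interpolation=cv2.INTER_CUBIC)
cv2.imwrite('pics/down.png',im[580:980,840:1340])
```

```text
t 7.7 pos [557.2  -9.7  27.4] toolx yaw -0.1125 z [-0.001  0.    -1.   ] F [-0.2  0.5 -0.8] op 0.2745000188605056 gf 61.694337129592896 q [-0.07  0.64  1.96 -0.    0.54  1.61]
units now [-4.202 -0.019 -0.05 ] rz units -0.029
```

View pics/down.png

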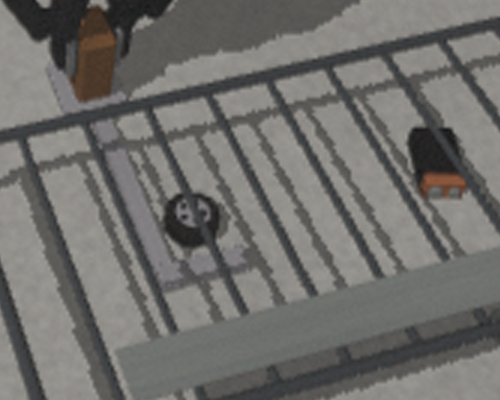

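The hook is down behind the wheel: wheel at (192,218), hook at (165–250,270). The battery is untouched at (438,160). I'll drag it out.

carry_out --linear '[[-0.15,0,-0.005],[-0.2,0,-0.005],[-0.25,0,-0.005],[-0.25,0,-0.005],[-0.25,0,-0.005],[-0.25,0,-0.005],[-0.25,0,-0.005],[-0.25,0,-0.005]]' --rotation '[[0,0,0],[0,0,0],[0,0,0],[0,0,0],[0,0,0],[0,0,0],[0,0,0],[0,0,0]]'

```text
t: 8.42
tool_pos: [501.7, -3.4, 30.1]
ee_rot: [0.998, -0.056, 0.0, -0.0]
ft_force: [-0.1, -0.0, -0.8]
opening: 0.276
grip_force: 61.7
```

carry_out --linear '[[-0.25,0,-0.005],[-0.25,0,-0.005],[-0.25,0,-0.005],[-0.25,0,-0.005],[-0.25,0,-0.005],[-0.25,0,-0.005],[-0.25,0,-0.005],[-0.2,0,0]]' --rotation '[[0,0,0],[0,0,0],[0,0,0],[0,0,0],[0,0,0],[0,0,0],[0,0,0],[0,0,0]]'

```text
t: 9.08
tool_pos: [443.5, 3.1, 31.1]
ee_rot: [0.998, -0.056, -0.0, -0.0]
ft_force: [0.3, 0.3, -1.0]
opening: 0.275
grip_force: 61.7
```

carry_out --linear '[[-0.15,0,0],[-0.1,0,0],[0,0,0],[0,0,0]]' --rotation '[[0,0,0],[0,0,0],[0,0,0],[0,0,0]]'

```text
t: 9.42
tool_pos: [437.1, 3.9, 31.1]
ee_rot: [0.998, -0.056, 0.0, -0.0]
ft_force: [-0.4, -0.7, -0.6]
opening: 0.273
grip_force: 61.7
```

Run:
```python
from h import *
go([432,5,27],-.11)
s=eyes.snapshot('scene')
for w in('wheel','battery'):
    for d in models.trace(w,s):
        v,u=np.nonzero(d['pixels']);print(w,d['conf'],unproj(s,[(u.min()+u.max())/2,(v.min()+v.max())/2],12).round(1))
im=cv2.resize(s['pixels'][:,:,::-1],None,fx=3,fy=3,interpolation=cv2.INTER_CUBIC)
cv2.imwrite('pics/out.png',im[380:980,540:1340])
```

```text
t 9.42 pos [437.1   3.9  31.1] toolx yaw -0.1126 z [ 0. -0. -1.] F [-0.4 -0.7 -0.6] op 0.27275804071620635 gf 61.695882081985474 q [-0.06  0.54  2.23  0.    0.37  1.62]
units now [-0.175 -0.018  0.135] rz units -0.03
wheel 0.56 [[571.6  16.8  12. ]]
battery 0.9 [[702.7 168.7  12. ]]
```

View pics/out.png

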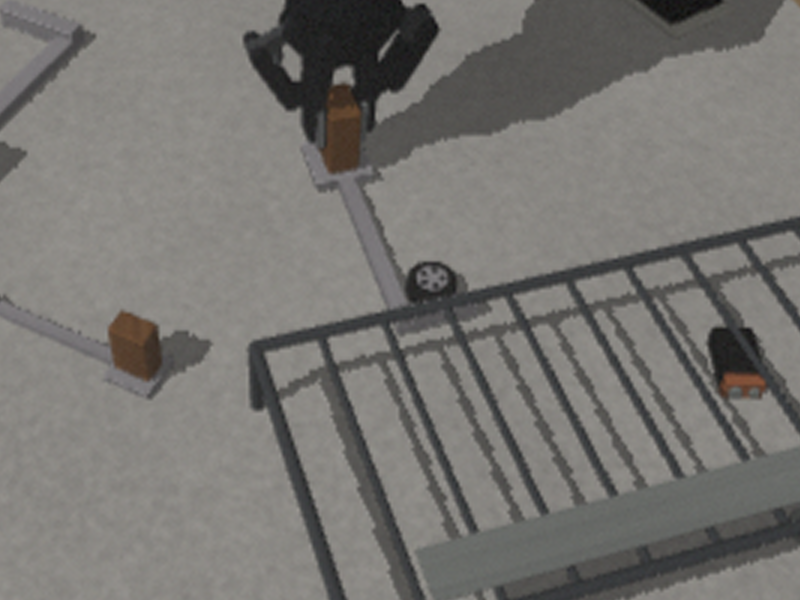

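The wheel is out at (571,17) mm, about 35 mm clear of the front edge, and the battery hasn't moved. I'll set the probe down and release it.

carry_out --linear '[[0,0,0.05],[0,0,0.05],[0,0,0.02],[0,0,0]]' --rotation '[[0,0,0],[0,0,0],[0,0,0],[0,0,0]]'

```text
t: 9.9
tool_pos: [436.9, 3.9, 27.2]
ee_rot: [0.998, -0.056, -0.0, -0.0]
ft_force: [0.3, -0.3, -1.3]
opening: 0.273
grip_force: 61.7
```

carry_out --linear '[[0,0,0],[0,0,0],[0,0,0],[0,0,0],[0,0,0],[0,0,0],[0,0,0],[0,0,0]]' --rotation '[[0,0,0],[0,0,0],[0,0,0],[0,0,0],[0,0,0],[0,0,0],[0,0,0],[0,0,0]]' --fingers 1

```text
t: 10.57
tool_pos: [437.0, 3.9, 27.5]
ee_rot: [0.998, -0.056, 0.0, -0.0]
ft_force: [0.1, -0.6, 0.2]
opening: 1.001
grip_force: 0.0
```

carry_out --linear '[[0,0,-0.3],[0,0,-0.5],[0,0,-0.8],[0,0,-0.8],[0,0,-0.8],[0,0,-0.5],[0,0,0],[0,0,0]]' --rotation '[[0,0,0],[0,0,0],[0,0,0],[0,0,0],[0,0,0],[0,0,0],[0,0,0],[0,0,0]]'

```text
t: 11.23
tool_pos: [437.6, 3.9, 139.6]
ee_rot: [0.998, -0.056, 0.001, -0.0]
ft_force: [-0.3, 0.8, 0.9]
opening: 0.997
grip_force: 0.0
```

Run:
```python
from h import *
go([432,5,27],-.11)
s=eyes.snapshot('scene')
for w in('wheel','battery'):
    for d in models.trace(w,s):
        v,u=np.nonzero(d['pixels']);print(w,d['conf'],unproj(s,[(u.min()+u.max())/2,(v.min()+v.max())/2],12).round(1))
im=cv2.resize(s['pixels'][:,:,::-1],None,fx=3,fy=3,interpolation=cv2.INTER_CUBIC)
cv2.imwrite('pics/end.png',im[380:980,540:1340])
```

```text
t 11.23 pos [437.6   3.9 139.6] toolx yaw -0.1126 z [ 0.002 -0.    -1.   ] F [-0.3  0.8  0.9] op 0.9966204224168822 gf 0.0 q [-0.06  0.32  2.16  0.    0.65  1.62]
units now [-0.197 -0.016  3.752] rz units -0.03
wheel 0.67 [[571.6  16.8  12. ]]
battery 0.78 [[702.  170.3  12. ]]
```

View pics/end.png

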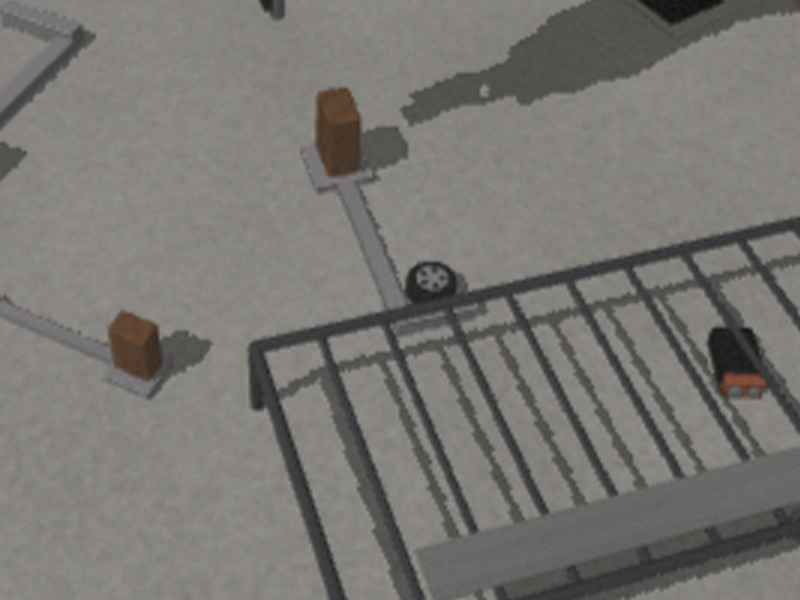

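The probe stands flat and free with its handle at (340,130). The wheel is in front of the riser at (432,280), and the gripper is clear above.

```bash
python3 -c "
from rig import arm
print(arm.close_job())"
```

```text
the job is handed in; nothing more can be done
None
```

The wheel was dragged out with the probe and lies about 35 mm in front of the riser, the battery was left where it was, the probe was set down flat and released, and the job was handed in at about 11 s (no verdict was returned).

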